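# Turn a backwards instrument cassette end for end and load it into the disinfector

### The arm

A 7-joint arm with a two-finger parallel gripper is mounted at the origin on a cart in front of the work surface, level with it; the furniture and walls round the work are solid. World frame = base frame: x ahead of the robot, y to its left, z up, the work surface at z = 0. Lengths are in m, angles in rad, forces in N, time in s.
With the tool pointing down it reaches from about 0.425 to 0.95 m from the base axis. Payload 4.7 kg.
Tool frame: the origin (TCP) lies between the finger pads; the fingertips stand 25 mm ahead of it and the grasp point (between the pads) lies 6 mm ahead of it; z points along the fingers, y is the line along which they close (so a half turn about z gives the same grasp; the last joint's range is limited). The gripper opens to 85 mm and grips with 20 to 120 N. Pads are 22 mm wide; open, the fingers measure 114 mm over their backs; the gripper's body (76 mm by 85 mm) begins 54 mm behind the grasp point. The pads swing forward as they close: fully open they stand 13 mm farther back than shut.
Start: joints at [-1.314, 0.469, -0.049, 1.532, 0.024, 1.141, -0.082], TCP at [0.19, 0.648, 0.256] pointing down, gripper open.
Joint ranges: [-2.59, 2.59], [-0.33, 1.99], [-1.39, 1.29], [0.1, 2.45], [-1.04, 4.18], [0.21, 1.99], [-2.66, 2.66]. Speed limits (rad/s): [2.57, 2.57, 3.14, 3.14, 3.14, 3.14, 3.14].

### API

Orientations are given as a 3x3 rotation matrix whose columns are the frame's x, y, z axes.
In Python, from rig import * gives the robot as it stands. Calls block until the motion is done:
- movep(position, orientation): joint-space move of the TCP to a pose.
- move_l(position, attitude=None, feed=0.15, until_force=None): straight line of the TCP; attitude=None keeps the orientation; feed is the mean speed in m/s. With until_force (N) it stops when the force on the tool has changed by that much, and returns True; else False.
- move_joints(angles): joint-space move.
- command_gripper(opening, newtons=None): finger opening in m; newtons is the grip in N (None keeps the last); returns when the fingers have stopped.
- sleep(seconds).
- inverse_kinematics(position, orientation): joint angles nearest the present ones, or None.
- sense(): the state.
- camera(name): name is "side" or "top"; returns (picture, depth): 420x560x3 uint8, red, green, blue; 420x560 float32, m along the optical axis (not along the pixel's ray), 0 where there is no reading.
- camera_params(name): a dict with "K" (3x3 intrinsics, pixels), "dist" ([k1, k2, p1, p2, k3] as OpenCV has them; the pictures are not rectified), "position" and "rotation" of the camera in the world. Camera axes: x right, y down, z forward; pixel columns grow to the right and rows downward; lengths in m; the calibration is good to about 2 mm. A picture is of the moment at which its call begins. camera_params takes no time and is no camera call.
A pose or a line that the arm cannot do raises Unreachable and nothing moves.
- finish_job(): hands the job in; it is judged then, once.
The state is a dict: "time_s": time; "joint_pos": joint angles; "qd": joint speeds; "joint_efforts": joint torques, N m; "position": TCP position; "tcp_rot": TCP orientation; "wrist_force": force on the tool from outside, world axes, zero at the start; "ft_torque": the same for the moment, N m; "finger_gap": finger opening in m; "gripper_force": force on a finger pad.
Only numpy, scipy, OpenCV 4.12 (cv2) and the standard library are available. Lean on these libraries where they do the work, as an engineer would, in place of code of your own. Each camera call takes 0.05 s, during which the arm holds its last target. There are 200 camera calls.

### The job

The instrument cassette was parked backwards in the low grey dock, with its blue handle inside and only its bare nose sticking out. Draw it out, set it down flat on the open worktop clear of both units and let go; then take it by its blue handle and slide it nose first into the bay at the foot of the tall white disinfector until its flange is flush against the front, and let go. Do not drop it, and leave the tape roll, the white pot and the blue-capped bottle where they stand.

Things in the scene. Friction and masses are not known exactly. Their poses are not given: they have to be found in the camera images.
- cassette: Loose instrument cassette, about 160 g, 162 mm long. Origin on its flat underside, x to the nose, z up; all centred on y = 0. Along x (mm): aluminium box 46 wide, 30 high, from -50 to the nose at +62; grey flange 60 wide, 40 high, from -56 to -50; blue handle 18 wide, 38 high, from -100 to -56. Centre of mass near x = -10. Starts in the dock, nose sticking out about 60 mm.
- nose (a point): middle of the cassette's nose end face, at x = +62, z = 15 mm of the cassette; the nose's upright corners are rounded (radius 10 mm)
- handle (a point): grip point in the cassette's blue handle, at x = -80, z = 24 mm of the cassette; 30 mm behind the flange's nose-side face
- tail (a point): end of the blue handle, at x = -100, z = 19 mm of the cassette
- dock: Fixed low grey tunnel, 113 mm long (x), 80 mm wide (with its small feet 98), 53 mm high, no floor but the worktop. Origin: centre of its footprint. Its mouth at x = +56 mm looks along its +x; opening 66 mm wide, 47 mm high, 106 mm deep. At the start the cassette's x axis points along the dock's +x: draw it that way at least 105 mm before turning it.
- dock_mouth (a point): centre of the dock's mouth, 18 mm above the worktop
- disinfector: Fixed tall white unit on a grey foot, 130 mm deep (x), 120 wide, 170 high. Origin: centre of its footprint. Its front at x = -65 mm looks along its -x, towards the robot; the bay is in it at worktop level. An upright gripper on the handle would strike this front: lean the tool back, away from it (about 35 degrees). Cassette home: its x along the unit's x, its origin at unit x = -15, y = 0 mm.
- bay_mouth (a point): centre of the bay's mouth in the disinfector's front, 18 mm above the worktop. The bay is 51 mm wide, 36 mm high, 118 mm deep, its floor is the worktop; the cassette's flange is the stop: its nose-side face (cassette x = -50) comes flush against the front
- tape: bystander: roll of masking tape lying flat, 100 mm across, 25 mm high; origin under its centre
- white_pot: bystander: white pot with lid, 60 mm across, 55 mm high; origin under its centre
- powder_bottle: bystander: white bottle with a blue cap, 52 mm across, 82 mm high; origin under its centre
Things that resemble listed ones, but are neither listed nor needed, are in the scene too. There is more than one size of the disinfector; the one meant has the size given above.

How it is judged:
On the way, in this order (a step that is already met when the one before it is completed fails the run):
1. the cassette is wholly out of the dock, lies flat on the worktop outside the disinfector, and is let go and at rest (horizontal distance between tail and dock above 0.065 m and (x of nose in the frame of disinfector below -0.067 m or y of nose in the frame of disinfector above 0.09 m or y of nose in the frame of disinfector below -0.09 m) and height (world z) of cassette below 0.004 m and angle between cassette's own z axis and vertical below 0.05 rad and contact force between the fingers and cassette below 0.1 N and linear speed of cassette below 0.01 m/s and angular speed of cassette below 0.1 rad/s), for 0.2 s.
2. the cassette, held at its blue handle, enters the bay nose first (contact force between the fingers and cassette above 1 N and distance between the grasp point and handle below 0.04 m and x of nose in the frame of disinfector above -0.045 m and y of nose in the frame of disinfector between -0.006 and 0.006 m), for 0.1 s.
At the end, for the whole second after the job is handed in: The cassette is in the disinfector's bay, nose first and flat on the worktop, its flange within 4 mm of the front, square to it within 0.08 rad and centred within 6 mm; it is released and at rest (x of nose in the frame of disinfector above 0.043 m and y of nose in the frame of disinfector between -0.006 and 0.006 m and angle between the x axis of cassette and the x axis of disinfector, either way round below 0.08 rad and height (world z) of cassette below 0.004 m and angle between cassette's own z axis and vertical below 0.05 rad and contact force between the fingers and cassette below 0.1 N and linear speed of cassette below 0.01 m/s and angular speed of cassette below 0.1 rad/s); the robot touches nothing.
It fails at once if the tape roll is shifted more than 30 mm (distance of tape from where it was at the start of the episode above 0.03 m).
It fails at once if the white pot is shifted more than 30 mm (distance of white_pot from where it was at the start of the episode above 0.03 m).
It fails at once if the blue-capped bottle is shifted more than 30 mm (distance of powder_bottle from where it was at the start of the episode above 0.03 m).
It fails at once if the cassette is dropped (free of the fingers more than 40 mm above the worktop) (height (world z) of cassette above 0.04 m and contact force between the fingers and cassette below 0.1 N).
It also fails if it takes over 53 s, if anything falls off the work surface, if the arm or the gripper's body presses on something with over 40 N, if the wrist force passes 120 N, or if a joint passes its speed limit or range.

## Working session

There is one attempt and no reset: what is moved stays moved. The work goes in short steps, each a Python script; the robot and the scene stay as the last script left them, time stands still between calls to the robot, and variables do not carry over. Pictures are saved under pics/ and viewed, at most 10 in all, crops included, and the job is handed in when it is done.

```bash
mkdir -p pics; ls; cat > h.py <<'E'
from rig import *
import numpy as np, cv2
def snap(n):
    im,d=camera(n); p=camera_params(n); return im,d,p
def save(n,im,crop=None,s=1):
    if crop: im=im[crop[1]:crop[3],crop[0]:crop[2]]
    im=cv2.resize(im,None,fx=s,fy=s,interpolation=cv2.INTER_CUBIC)
    cv2.imwrite('pics/'+n+'.png',im[:,:,::-1])
def cloud(d,p):
    h,w=d.shape; g=np.stack(np.meshgrid(np.arange(w),np.arange(h)),-1).reshape(-1,1,2).astype(np.float32)
    u=cv2.undistortPoints(g,np.array(p['K']),np.array(p['dist'])).reshape(h,w,2)
    c=np.dstack([u,np.ones((h,w))])*d[...,None]
    P=c@np.array(p['rotation']).T+np.array(p['position']); P[d<=0]=np.nan; return P
E
python3 - <<'E'
from h import *
for n in('top','side'):
    im,d,p=snap(n); save(n+'0',im,s=1.4); np.savez(n+'0.npz',im=im,P=cloud(d,p)); print(n,p)
print(sense()['time_s'])
E
```

```text
pics
top {'K': array([[440.38400808,   0.        , 274.04095609],
       [  0.        , 440.38400808, 210.84150621],
       [  0.        ,   0.        ,   1.        ]]), 'dist': array([0.0342074, 0.       , 0.       , 0.       , 0.       ]), 'position': array([ 0.2957234 , -0.01352334,  1.45529473]), 'rotation': array([[-0.08595589, -0.97385101,  0.21029928],
       [-0.9962804 ,  0.08272962, -0.02410774],
       [ 0.00607937, -0.21158925, -0.97733977]])}
side {'K': array([[404.02150986,   0.        , 278.79189898],
       [  0.        , 404.02150986, 203.78158361],
       [  0.        ,   0.        ,   1.        ]]), 'dist': array([-0.08150477,  0.        ,  0.        ,  0.        ,  0.        ]), 'position': array([ 0.43653715, -1.10300048,  0.61185949]), 'rotation': array([[ 0.98471802, -0.07071618,  0.15915287],
       [-0.17394012, -0.44486635,  0.87854355],
       [ 0.00867452, -0.89280074, -0.45036829]])}
0.1
```

View pics/top0.png

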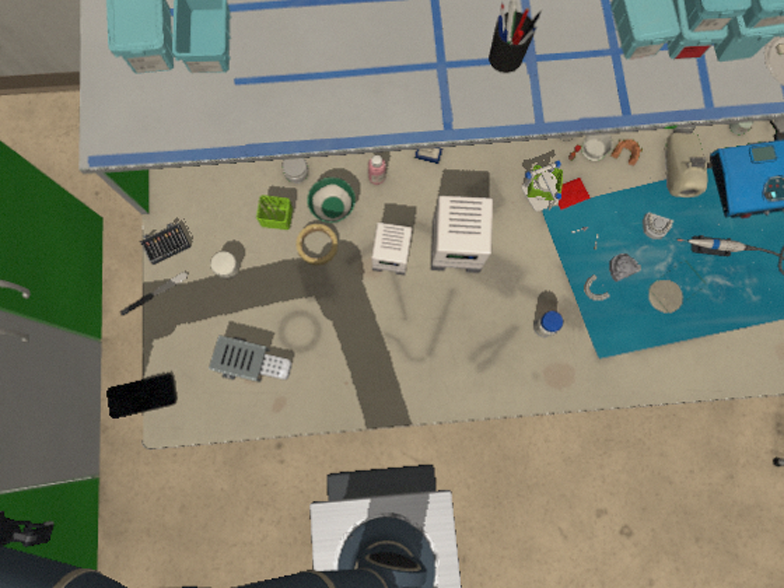

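View pics/side0.png

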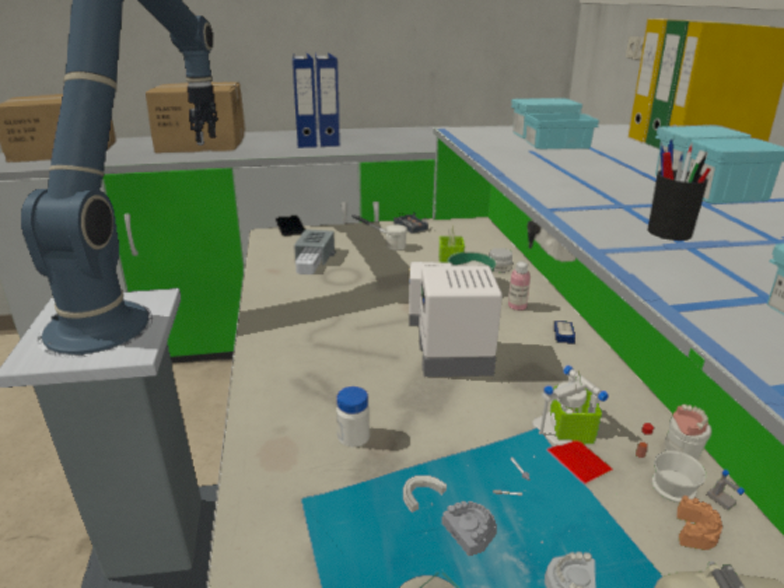

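The top view (1.4x) shows these candidates. Two white units: the large one at (463,232) and a small lookalike at (391,247). The low grey dock is at (238,357), with the bare nose at (277,367); the other rack-like thing is black, at (166,241). I take the 120 x 170 mm unit and check its size from the depth.

```bash
cat > m.py <<'E'
from h import *
t=np.load('top0.npz'); P=t['P']; im=t['im']
def show(name,box,zlo,zhi):
    x0,y0,x1,y1=[int(v/1.4) for v in box]
    Q=P[y0:y1,x0:x1].reshape(-1,3); Q=Q[np.isfinite(Q[:,2])&(Q[:,2]>zlo)&(Q[:,2]<zhi)]
    r=cv2.minAreaRect(Q[:,:2].astype(np.float32)*1000)
    print(name,len(Q),'z med',np.round(np.median(Q[:,2]),4),'rect',np.round(r[0],1),np.round(r[1],1),round(r[2],2)); return Q
show('ground',(300,390,340,420),-.1,.1)
show('big top',(420,180,505,280),.155,.19)
show('big all',(420,180,505,290),.03,.19)
show('small top',(365,210,420,280),.08,.155)
show('small all',(365,210,420,280),.03,.155)
show('dock top',(200,325,268,390),.045,.065)
show('nose top',(262,345,300,385),.022,.040)
show('tape',(290,215,345,270),.015,.035)
show('pot',(205,240,245,280),.04,.07)
show('bottle',(530,300,570,340),.065,.1)
save('crop1',im,(135,220,225,285),8)
E
python3 m.py
python3 - <<'E'
from h import *
t=np.load('side0.npz');save('crop2',t['im'],(200,150,370,280),4.6)
E
```

```text
ground 612 z med 0.0012 rect [364.7 123.7] [89.5 67.5] 85.01
big top 1611 z med 0.171 rect [ 718.5 -236. ] [120.1 133.9] 81.68
big all 2090 z med 0.17 rect [ 718.1 -235.8] [120.1 134.8] 81.83
small top 725 z med 0.1146 rect [705.5 -75.8] [80.3 90.5] 76.03
small all 817 z med 0.114 rect [705.5 -75.8] [80.3 90.5] 76.03
dock top 900 z med 0.0538 rect [482.5 296.5] [113.6  82.6] 71.84
nose top 275 z med 0.0312 rect [465.  214.7] [63.2 59.3] 72.83
tape 352 z med 0.0245 rect [760. 103.] [131.7 123.8] 84.82
pot 265 z med 0.0551 rect [706.7 321.5] [57.5 57.5] 58.17
bottle 192 z med 0.0836 rect [ 501.1 -420.2] [44.1 46.9] 77.73
```

View pics/crop1.png

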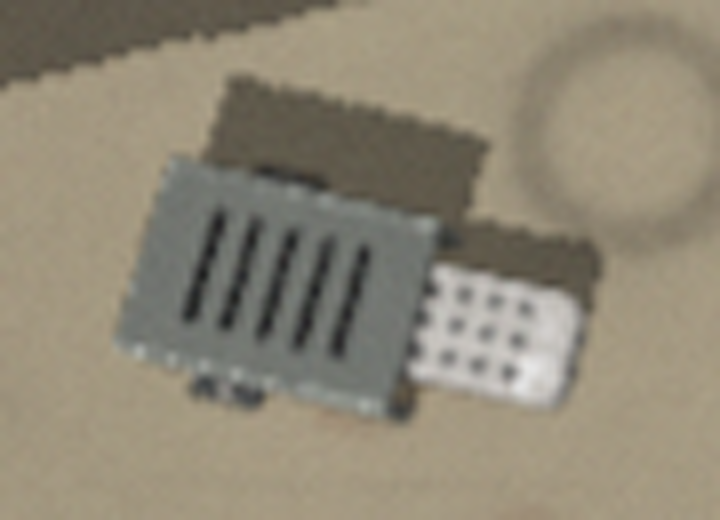

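View pics/crop2.png

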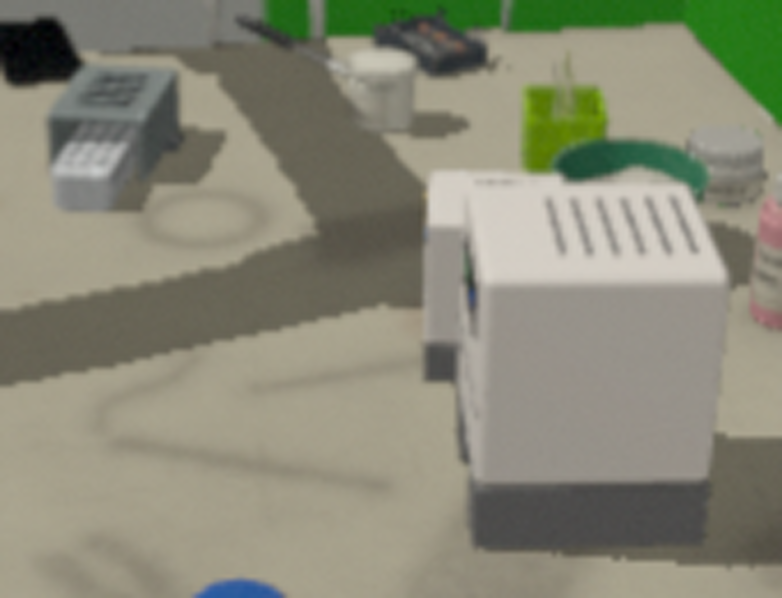

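The crops confirm it: the dock has the bare perforated nose out on its right (crop 1: nose at about (500,335)). The large unit measures 120 x 134 x 170 mm, so it is the one meant; the small one is only 80 x 90 x 115. Next I refine the poses and check reachability.

```bash
cat > m2.py <<'E'
from h import *
from scipy.optimize import least_squares
def fr(c,yaw):
    c_,s=np.cos(yaw),np.sin(yaw); return np.array(c),np.array([[c_,-s],[s,c_]])
t=np.load('top0.npz'); s_=np.load('side0.npz')
for nm,D in(('top',t),('side',s_)):
    Q=D['P'].reshape(-1,3); Q=Q[np.isfinite(Q).all(1)]
    # unit
    c,R=fr([.7185,-.236],np.radians(-8.3)); L=(Q[:,:2]-c)@R
    m=(abs(L[:,0])<.085)&(abs(L[:,1])<.075)&(Q[:,2]>.162)&(Q[:,2]<.18)
    r=cv2.minAreaRect((Q[m,:2]*1000).astype(np.float32)); print(nm,'unit top',m.sum(),np.round(r,1) if 0 else r)
    m=(abs(L[:,0]+.065)<.012)&(abs(L[:,1])<.05)&(Q[:,2]>.06)&(Q[:,2]<.15)
    if m.sum()>20: print(' front',m.sum(),np.polyfit(L[m,1],L[m,0],1))
    m=(abs(L[:,1]+.06)<.012)&(abs(L[:,0])<.055)&(Q[:,2]>.06)&(Q[:,2]<.15)
    if m.sum()>20: print(' right side',m.sum(),np.polyfit(L[m,0],L[m,1],1))
    # dock
    c,R=fr([.4825,.2965],np.radians(-108.16)); L=(Q[:,:2]-c)@R
    m=(abs(L[:,0])<.07)&(abs(L[:,1])<.055)&(Q[:,2]>.046)&(Q[:,2]<.06)
    print(nm,'dock top',cv2.minAreaRect((Q[m,:2]*1000).astype(np.float32)))
    m=(L[:,0]>.062)&(L[:,0]<.14)&(abs(L[:,1])<.05)&(Q[:,2]>.024)&(Q[:,2]<.038)
    N=L[m]; print(' nose',m.sum(),'x',N[:,0].max(),'y',[np.percentile(N[:,1],q) for q in(1,50,99)])
    h=[(np.percentile(N[(N[:,0]>a)&(N[:,0]<a+.01),1],[3,97])).round(4) for a in(.065,.075,.085,.095)]; print(' edges',h)
    m=(abs(Q[:,0]-.74)<.1)&(abs(Q[:,1]-.1)<.08)&(Q[:,2]>.02)&(Q[:,2]<.03); print(' tape',np.median(Q[m],0))
E
python3 m2.py
python3 - <<'E'
from h import *
def T(yaw,lean=0):
    # tool z down, tilted toward +x(yaw) by lean; y closes across
    x=np.array([np.cos(yaw),np.sin(yaw),0]); z=np.array([0,0,-1.])
    tz=np.cos(lean)*z+np.sin(lean)*x; ty=np.cross(z,x)*1.0
    return np.column_stack([np.cross(ty,tz),ty,tz])
for nm,p,yaw,l in[('nose',(.457,.218,.03),-108.2,0),('nose',(.457,.218,.03),71.8,0),('out',(.42,.104,.03),-108.2,0),('out',(.42,.104,.03),71.8,0),('set',(.59,-.217,.04),-8.3,0),('set',(.59,-.217,.04),171.7,0)]+[('hnd',(.479,-.201,.03),-8.3,l) for l in(25,30,35)]+[('hndfin',(.624,-.222,.03),-8.3,l) for l in(25,30,35)]:
    q=inverse_kinematics(np.array(p),T(np.radians(yaw),np.radians(l))); print(nm,yaw,l,None if q is None else np.round(q,2))
E
```

```text
top unit top 1580 ((716.9243774414062, -235.72508239746094), (120.13684844970703, 129.79849243164062), 81.71150207519531)
 front 246 [ 0.0024401  -0.06523136]
top dock top ((482.4837341308594, 296.54852294921875), (113.56051635742188, 82.57341766357422), 71.84498596191406)
 nose 227 x 0.11443901549325576 y [np.float64(-0.020406097977652343), np.float64(0.001089223814214845), np.float64(0.02410627284231456)]
 edges [array([-0.0201,  0.0227]), array([-0.0188,  0.023 ]), array([-0.0189,  0.024 ]), array([-0.0199,  0.0199])]
 tape [0.76177625 0.09417755 0.0249924 ]
side unit top 1234 ((717.2926025390625, -238.59039306640625), (117.3615951538086, 129.43490600585938), 82.74373626708984)
 front 114 [-0.00295291 -0.06514291]
 right side 1418 [-0.00120436 -0.0581054 ]
side dock top ((482.7900085449219, 294.38287353515625), (119.86898803710938, 81.00875091552734), 70.97789001464844)
 nose 116 x 0.11938039491581921 y [np.float64(-0.020338562627526986), np.float64(0.004218188569734804), np.float64(0.025214952408249013)]
 edges [array([-0.0173,  0.0238]), array([-0.0179,  0.0251]), array([-0.0174,  0.0247]), array([-0.0204,  0.0251])]
 tape [0.7988283  0.16656191 0.02572062]
nose -108.2 0 [-0.36  0.53 -0.21  2.1   0.21  0.53  2.1 ]
nose 71.8 0 [-0.79  0.54  0.34  2.12 -0.35  0.53 -0.51]
out -108.2 0 [-0.24  0.45 -0.12  2.27  0.13  0.43  2.36]
out 71.8 0 [-0.6   0.47  0.31  2.29 -0.34  0.43 -0.32]
set -8.3 0 [-0.29  0.83  0.87  1.85 -0.82  0.87 -0.73]
set 171.7 0 [ 0.03  0.67  0.36  1.83 -0.35  0.71  2.01]
hnd -8.3 25 [0.17 0.5  0.23 2.35 4.16 0.24 0.73]
hnd -8.3 30 [ 0.88  0.57 -0.6   2.36  2.5   0.28  2.53]
hnd -8.3 35 [ 1.05  0.67 -0.79  2.4   2.54  0.44  2.58]
hndfin -8.3 25 [ 0.79  0.71 -0.63  1.99  1.29  0.32 -2.56]
hndfin -8.3 30 None
hndfin -8.3 35 [ 0.65  0.66 -0.42  2.1   2.59  0.21  2.4 ]
```

```bash
cat >> h.py <<'E'
def T(yaw,lean=0,flip=False):
    "tool z down, leaned back so that z points towards heading yaw (deg); y closes across it"
    yaw,lean=np.radians([yaw,lean]); x=np.array([np.cos(yaw),np.sin(yaw),0]); z=np.array([0,0,-1.])
    tz=np.cos(lean)*z+np.sin(lean)*x; ty=np.cross(z,x)*(-1 if flip else 1)
    return np.column_stack([np.cross(ty,tz),ty,tz])
UC=np.array([.717,-.2365]); UY=-8.2
def U(x,y=0):
    a=np.radians(UY); return UC+[x*np.cos(a)-y*np.sin(a),x*np.sin(a)+y*np.cos(a)]
E
python3 - <<'E'
from h import *
for l in(30,35,40,45):
  for f in(0,1):
    for ux in(-.095,-.13,-.20,-.23,-.26):
      q=inverse_kinematics(np.array([*U(ux-.006*np.sin(np.radians(l))),.03]),T(UY,l,f)); print(l,f,ux,None if q is None else np.round(q,2))
E
```

```text
30 0 -0.095 None
30 0 -0.13 [0.18 0.58 0.19 2.17 4.13 0.22 0.71]
30 0 -0.2 [ 0.4   0.52 -0.05  2.31  3.56  0.22  1.37]
30 0 -0.23 [ 0.88  0.58 -0.6   2.34  2.47  0.27  2.57]
30 0 -0.26 [ 0.91  0.56 -0.61  2.4   2.59  0.29  2.45]
30 1 -0.095 [ 0.78  0.69 -0.59  2.06  1.77  0.24  0.11]
30 1 -0.13 [ 0.8   0.66 -0.59  2.13  1.96  0.24 -0.09]
30 1 -0.2 [ 0.85  0.6  -0.6   2.28  2.33  0.26 -0.45]
30 1 -0.23 [ 1.02  0.64 -0.79  2.34  2.21  0.35 -0.28]
30 1 -0.26 [ 1.05  0.62 -0.79  2.4   2.33  0.36 -0.38]
35 0 -0.095 [ 0.66  0.66 -0.42  2.11  2.61  0.21  2.38]
35 0 -0.13 [ 0.82  0.67 -0.6   2.18  2.44  0.3   2.61]
35 0 -0.2 [ 0.88  0.62 -0.61  2.33  2.68  0.36  2.38]
35 0 -0.23 [ 1.05  0.67 -0.79  2.38  2.52  0.43  2.6 ]
35 0 -0.26 None
35 1 -0.095 [ 0.93  0.77 -0.79  2.1   2.09  0.38 -0.12]
35 1 -0.13 [ 0.96  0.74 -0.79  2.17  2.21  0.39 -0.24]
35 1 -0.2 [ 1.02  0.69 -0.79  2.32  2.43  0.42 -0.46]
35 1 -0.23 [ 1.05  0.67 -0.79  2.38  2.52  0.43 -0.54]
35 1 -0.26 None
40 0 -0.095 [ 0.81  0.72 -0.61  2.15  2.63  0.37  2.44]
40 0 -0.13 [ 0.84  0.7  -0.61  2.22  2.72  0.41  2.36]
40 0 -0.2 [ 1.04  0.72 -0.8   2.36  2.66  0.52  2.49]
40 0 -0.23 None
40 0 -0.26 None
40 1 -0.095 [ 0.95  0.79 -0.79  2.14  2.41  0.44 -0.4 ]
40 1 -0.13 [ 1.11  0.88 -0.98  2.21  2.32  0.57 -0.22]
40 1 -0.2 [ 1.18  0.83 -0.99  2.36  2.47  0.6  -0.37]
40 1 -0.23 None
40 1 -0.26 None
45 0 -0.095 [ 0.97  0.82 -0.8   2.18  2.64  0.53  2.55]
45 0 -0.13 [ 1.    0.8  -0.8   2.25  2.71  0.57  2.49]
45 0 -0.2 [ 1.2   0.88 -0.99  2.39  2.64  0.69  2.66]
45 0 -0.23 None
45 0 -0.26 None
45 1 -0.095 [ 1.09  0.94 -0.99  2.17  2.47  0.62 -0.31]
45 1 -0.13 [ 1.13  0.92 -0.99  2.25  2.53  0.64 -0.37]
45 1 -0.2 [ 1.2   0.88 -0.99  2.39  2.64  0.69 -0.48]
45 1 -0.23 None
45 1 -0.26 None
```

```bash
python3 - <<'E'
from h import *
R=T(71.8); g=np.array([.4591,.2181])
movep(np.array([*g,.14]),R)
print(move_l(np.array([*g,.027]),feed=.12,until_force=15), sense()['position'])
command_gripper(.03,40)
s=sense(); print(s['finger_gap'],s['gripper_force'],s['wrist_force'],s['time_s'])
E
```

```text
False [0.45958129 0.21833387 0.02753198]
0.04556889139180737 41.669577956199646 [-1.60729039 -0.51846624  6.8859649 ] 3.525
```

```bash
python3 - <<'E'
from h import *
a=np.radians(-108.2); d=np.array([np.cos(a),np.sin(a),0]); p=np.array(sense()['position'])
b=move_l(p+.118*d,feed=.08,until_force=25)
s=sense(); print(b,s['position'],s['finger_gap'],s['gripper_force'],s['wrist_force'],s['time_s'])
im,_,_=snap('top'); save('drawn',im,(120,180,320,300),4)
E
```

```text
False [0.42250246 0.10603247 0.02760416] 0.04541393014120119 41.63953363895416 [0.06949154 0.2955608  7.28810162] 5.1417
```

View pics/drawn.png

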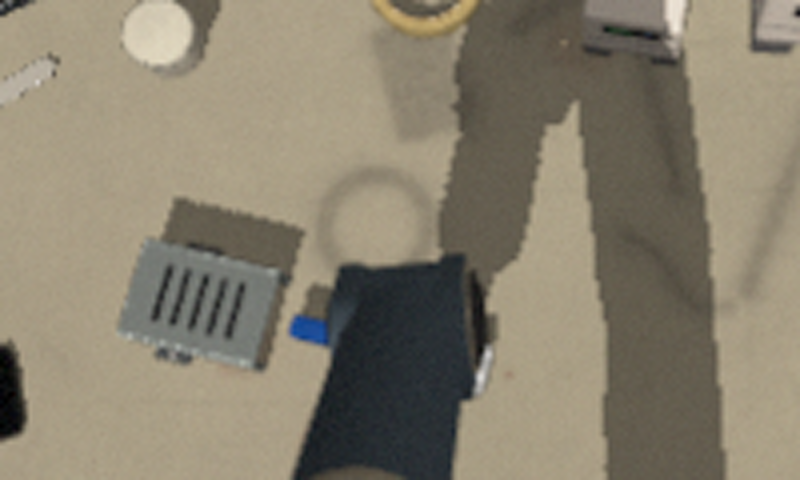

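The handle (blue, at (310,328)) is wholly clear of the dock mouth. Now I lift it a little, turn it and set it down in front of the bay.

```bash
python3 - <<'E'
from h import *
p=np.array(sense()['position']); z0=p[2]
move_l(p+[0,0,.014],feed=.08)
try: move_l(np.array([*U(-.18),z0+.016]),T(UY+180),feed=.12)
except Unreachable as e:
    print('two-step',e); move_l(np.array([.5,-.03,z0+.016]),T(120),feed=.1); move_l(np.array([*U(-.18),z0+.016]),T(UY+180),feed=.1)
move_l(np.array([*U(-.121),z0+.014]),feed=.08)
print(move_l(np.array([*U(-.121),z0+.0005]),feed=.03,until_force=6))
s=sense(); print(s['position'],s['finger_gap'],s['wrist_force'],s['time_s'])
command_gripper(.085); s=sense(); print(s['finger_gap'],s['wrist_force'])
move_l(np.array([*U(-.121),.13]),feed=.12); print(sense()['time_s'])
sleep(.2)
q=inverse_kinematics(np.array([*U(-.235),.1]),T(UY,35,True)); print(q)
E
```

```text
True
[ 0.59671166 -0.21914467  0.02768981] 0.045743014935785246 [0.0621699  0.33751093 4.56132548] 9.85
0.08496016996737853 [-0.36170605  0.05334499 -0.31252693]
11.3333
[ 1.17205482  0.51366095 -0.93226857  2.35705688  2.15362528  0.28805602
 -0.23469002]
```

```bash
python3 - <<'E'
from h import *
R=T(UY,35,True)
move_l(np.array([*U(-.19),.25]),feed=.2)
for z in(.20,.15,.12):
    q=inverse_kinematics(np.array([*U(-.23),z]),R); print(z,q)
s=sense(); print(np.round(s['joint_pos'],2),s['time_s'])
for n in('top','side'):
    im,d,p=snap(n); np.savez(n+'1.npz',im=im,P=cloud(d,p)); save(n+'1',im,(235,120,385,270) if n=='top' else (210,160,390,310),4)
E
```

```text
0.2 [ 1.46549246  0.3676858  -1.24207311  2.26249712  1.05690478  0.25985348
  0.81316443]
0.15 [ 1.35850668  0.48229489 -1.16039736  2.30875036  1.61384029  0.30077109
  0.2951969 ]
0.12 [ 1.33116663  0.57986921 -1.15558357  2.3298333   1.83507398  0.38221701
  0.1122799 ]
[ 0.46  0.31 -0.19  1.79  0.07  1.05  1.67] 12.375
```

View pics/side1.png

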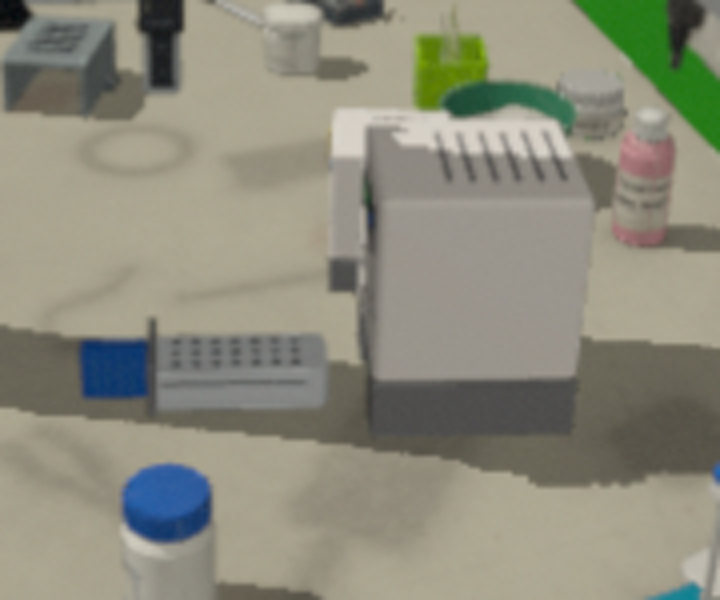

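The side crop shows the cassette flat in front of the bay. The blue handle is at (115,368), the flange at (153,365) and the nose at (325,375), about 20 mm short of the front. I measure its offset and yaw in the unit frame.

```bash
cat > m3.py <<'E'
from h import *
import sys
a=np.radians(UY); R=np.array([[np.cos(a),-np.sin(a)],[np.sin(a),np.cos(a)]])
for n in sys.argv[1:]:
    Q=np.load(n+'.npz')['P'].reshape(-1,3); Q=Q[np.isfinite(Q).all(1)]; L=(Q[:,:2]-UC)@R
    m=(L[:,0]>-.30)&(L[:,0]<-.07)&(abs(L[:,1])<.05)&(Q[:,2]>.012)&(Q[:,2]<.06)
    N=np.c_[L[m],Q[m,2]]; print(n,'n',m.sum(),'x',np.percentile(N[:,0],[.5,99.5]).round(4))
    B=N[(N[:,2]>.024)&(N[:,2]<.036)]
    xs=[];c=[];lo=[];hi=[]
    for x in np.arange(-.19,-.095,.008):
        y=B[(B[:,0]>x)&(B[:,0]<x+.008),1]
        if len(y)>8: xs.append(x+.004); lo.append(np.percentile(y,3)); hi.append(np.percentile(y,97))
    if len(xs)>3:
        for e in(lo,hi): print('  edge',np.polyfit(np.array(xs)+.14,e,1).round(4))
    m=(abs(L[:,0])<.04)&(abs(L[:,1])<.08)&(Q[:,2]>.16)&(Q[:,2]<.18)
    y=L[m,1]; print('  unit y edges',np.percentile(y,[.5,99.5]).round(4))
    H=N[(N[:,2]>.033)&(N[:,2]<.042)]; f=H[abs(H[:,1])>.012]; print('  flange y',np.percentile(f[:,1],[2,98]).round(4) if len(f) else 0,'x',np.median(f[:,0]).round(4))
    h=H[H[:,0]<-.21]; print('  handle y',np.percentile(h[:,1],[2,50,98]).round(4),len(h))
E
python3 m3.py side1 top1
```

```text
side1 n 908 x [-0.2484 -0.0889]
  edge [ 0.0141 -0.0253]
  edge [0.016  0.0191]
  unit y edges [-0.0597  0.0538]
  flange y [-0.0328  0.0275] x -0.2029
  handle y [-0.0134 -0.0075  0.0044] 78
top1 n 377 x [-0.2502 -0.0894]
  edge [ 0.2732 -0.014 ]
  edge [0.0102 0.0173]
  unit y edges [-0.0584  0.0607]
  flange y [-0.0235  0.023 ] x -0.1792
  handle y [-0.0114 -0.0045  0.0052] 53
```

View pics/top1.png

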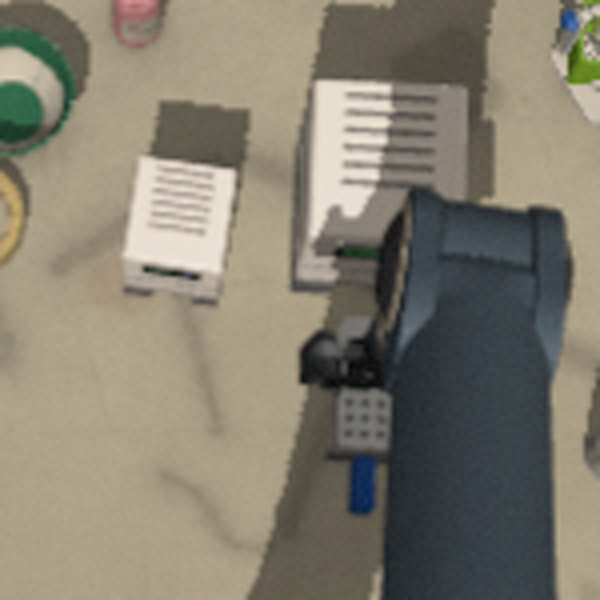

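```bash
python3 - <<'E'
from h import *
R=T(UY,35,True)
h=U(-.2344,.0)
movep(np.array([*h,.2]),R); movep(np.array([*h,.13]),R)
s=sense(); print(np.round(s['joint_pos'],2),s['position'],s['time_s'])
hit=move_l(np.array([*U(-.2344,-.002),.032]),feed=.08,until_force=10)
s=sense(); print(hit,np.round(s['joint_pos'],2),s['position'],s['wrist_force'],s['time_s'])
E
```

```text
[ 1.25  0.46 -1.02  2.33  1.86  0.25  0.04] [ 0.48590591 -0.20295436  0.13040135] 14.425
False [ 1.25  0.82 -1.07  2.37  2.23  0.58 -0.15] [ 0.48496173 -0.20519911  0.03253796] [0.149535   0.58767032 0.15930235] 15.8
```

```bash
python3 - <<'E'
from h import *
command_gripper(.005,30); s=sense(); print(s['finger_gap'],s['gripper_force'],s['wrist_force'],s['time_s'])
move_l(np.array([*U(-.2264,.001),.0325]),feed=.06)
s=sense(); print(s['position'],s['wrist_force'],s['time_s'])
for n in('top','side'):
    im,d,p=snap(n); np.savez(n+'2.npz',im=im,P=cloud(d,p)); save(n+'2',im,(260,130,360,230) if n=='top' else (210,200,330,280),6)
E
python3 m3.py side2 top2
```

```text
0.01763538276531996 30.549232363700867 [-0.26937951  0.28535898  1.65148608] 16.4167
[ 0.49289783 -0.20322854  0.03222982] [ 0.24765624 -0.36338418 -1.12632134] 16.7083
side2 n 978 x [-0.2515 -0.081 ]
  edge [ 0.0092 -0.0242]
  edge [0.0002 0.0193]
  unit y edges [-0.0602  0.0542]
  flange y [-0.0326  0.0181] x -0.1978
  handle y [-0.024  -0.0132  0.0105] 51
top2 n 660 x [-0.25   -0.0828]
  edge [-0.0039 -0.0228]
  edge [0.0038 0.0198]
  unit y edges [-0.0585  0.0601]
  flange y [-0.027   0.0229] x -0.1685
  handle y [-0.0205 -0.0044  0.0183] 50
```

View pics/top2.png

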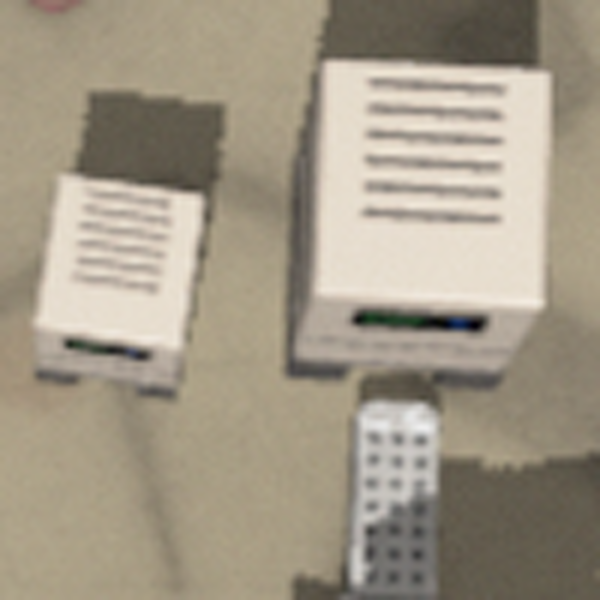

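The top crop shows the nose at x 358–440 and the bay opening at about 357–437. They are aligned, with the nose perhaps 1–2 mm to the right. I shift it slightly left and insert, with a force guard.

```bash
python3 - <<'E'
from h import *
def go(ux,y,f,feed):
    b=move_l(np.array([*U(ux,y),.0322]),feed=feed,until_force=f); s=sense()
    a=np.radians(UY); d=np.array(s['position'][:2])-UC
    print(b,'ux,uy',round(d@[np.cos(a),np.sin(a)],4),round(d@[-np.sin(a),np.cos(a)],4),'F',np.round(s['wrist_force'],1),round(s['finger_gap'],4),round(s['time_s'],2)); return b
go(-.215,.002,10,.05) or go(-.17,.002,10,.04) or go(-.105,.002,10,.05)
E
```

```text
True ux,uy -0.2221 0.0016 F [ 1.3 -0.4  4.1] 0.0177 17.02
```

```bash
cat >> h.py <<'E'
def go(ux,y,f,feed,z=.0328):
    b=move_l(np.array([*U(ux,y),z]),feed=feed,until_force=f); s=sense()
    a=np.radians(UY); d=np.array(s['position'][:2])-UC
    print(b,'ux,uy,z',round(d@[np.cos(a),np.sin(a)],4),round(d@[-np.sin(a),np.cos(a)],4),round(s['position'][2],4),'F',np.round(s['wrist_force'],1),round(s['finger_gap'],4),round(s['time_s'],2)); return b
E
python3 - <<'E'
from h import *
go(-.215,.002,18,.04) or go(-.17,.002,18,.04) or go(-.105,.002,18,.05)
E
```

```text
False ux,uy,z -0.2153 0.0018 0.0325 F [ 0.4 -0.  -0.6] 0.0178 17.38
False ux,uy,z -0.1702 0.002 0.0328 F [-0.5 -0.6 -0.8] 0.0178 18.65
False ux,uy,z -0.1052 0.002 0.0328 F [ 0.7  1.2 -1.1] 0.0176 20.1
```

```bash
python3 - <<'E'
from h import *
go(-.090,.002,14,.02)
for n in('side',):
    im,d,p=snap(n); np.savez(n+'3.npz',im=im,P=cloud(d,p)); save(n+'3',im,(230,180,350,280),6)
E
```

```text
True ux,uy,z -0.0974 0.0021 0.0322 F [-0.9 -0.1  2.8] 0.0175 20.6
```

View pics/side3.png

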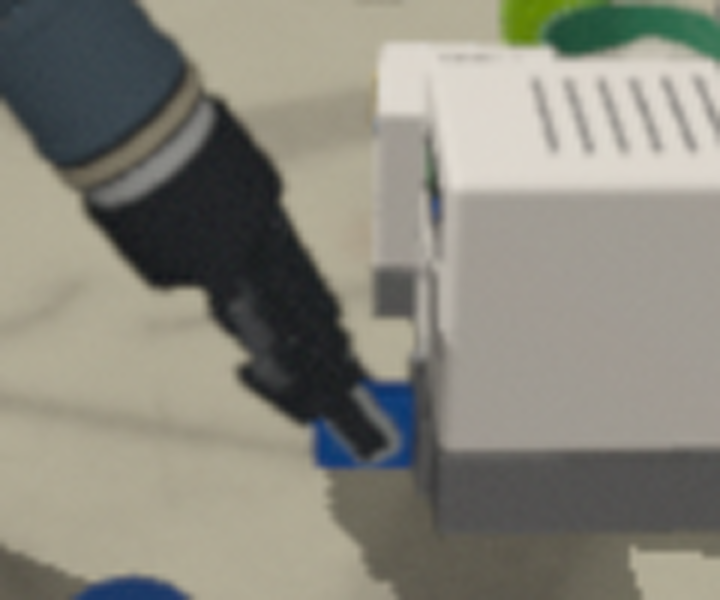

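The flange (425,430) looks flush against the front, and the stop came where predicted. I push once more to confirm, then release and back off along the tool axis.

```bash
python3 - <<'E'
from h import *
go(-.088,.002,22,.02)
command_gripper(.05); print(np.round(sense()['wrist_force'],1))
s=sense(); p=np.array(s['position']); tz=np.array(s['tcp_rot'])[:,2]
move_l(p-.1*tz,feed=.1); sleep(.3)
for n in('side','top'):
    im,d,pp=snap(n); np.savez(n+'4.npz',im=im,P=cloud(d,pp)); save(n+'4',im,(240,200,340,275) if n=='side' else (250,140,370,230),7 if n=='side' else 6)
print(sense()['time_s'],np.round(sense()['wrist_force'],1))
a=np.radians(UY); R=np.array([[np.cos(a),-np.sin(a)],[np.sin(a),np.cos(a)]])
for n in('side4','top4'):
    Q=np.load(n+'.npz')['P'].reshape(-1,3); Q=Q[np.isfinite(Q).all(1)]; L=(Q[:,:2]-UC)@R
    m=(L[:,0]>-.15)&(L[:,0]<-.074)&(abs(L[:,1])<.03)&(Q[:,2]>.03)&(Q[:,2]<.045); N=L[m]
    print(n,m.sum(),'tail x',np.percentile(N[:,0],1).round(4),'y',np.percentile(N[:,1],[2,50,98]).round(4),'z',np.median(Q[m,2]).round(4))
E
```

```text
True ux,uy,z -0.0974 0.0021 0.0322 F [-1.3 -1.1  2.5] 0.0176 20.92
[ 1.1 -0.1 -0.5]
22.8833 [-0.4  1.3  0.1]
side4 95 tail x -0.1123 y [-0.0104 -0.005   0.0078] z 0.0382
top4 65 tail x -0.1139 y [-0.0097 -0.      0.007 ] z 0.0399
```

View pics/side4.png

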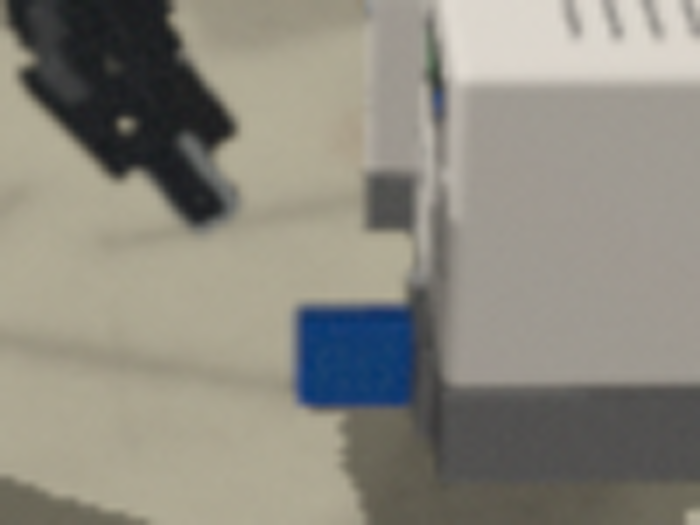

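The cassette sits flat with its flange flush: the tail measures -113 mm, against -115 mm nominal. It is released, and the gripper is clear.

```bash
python3 -c "
from rig import *
print(finish_job())"
```

```text
the job is handed in; nothing more can be done
None
```

I drew the cassette out of the dock, set it down, regripped it by the blue handle and slid it nose first into the disinfector's bay. The last look showed its flange flush and the gripper released and clear. I handed the job in at about 23 s, but no verdict came back, and I never re-measured the tape roll, pot and bottle, though nothing suggested the arm touched them.

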